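Unlock a hand edger's splash hood and hold it open at the inspection mark

ROBOT

A 7-joint arm with a two-finger parallel gripper is mounted at the origin on the work surface. World frame = base frame: x ahead of the robot, y to its left, z up, the work surface at z = 0. Lengths are in m, angles in rad, forces in N, time in s.
With the tool pointing down it reaches from about 0.425 to 1.025 m from the base axis. Payload 3.6 kg.
Tool frame: the origin (TCP) lies at the very end of the fingers, on their centre line; the grasp point (between the pads) lies 19 mm behind it; z points along the fingers, y is the line along which they close (so a half turn about z gives the same grasp; the last joint's range is limited). The gripper opens to 85 mm and grips with 20 to 120 N. Pads are 22 mm wide; open, the fingers measure 114 mm over their backs; the gripper's body (76 mm by 85 mm) begins 54 mm behind the grasp point. The pads swing forward as they close: fully open they stand 13 mm farther back than shut.
Start: joints at [1.129, 0.591, 0.048, 1.609, -0.033, 0.943, -0.034], TCP at [0.248, -0.681, 0.231] pointing down, gripper open.
Joint ranges: [-2.69, 2.69], [-0.47, 2.24], [-1.27, 1.36], [0.19, 2.51], [-1.53, 4.68], [0.08, 2.07], [-3.09, 3.09]. Speed limits (rad/s): [2.57, 2.57, 3.14, 3.14, 3.14, 3.14, 3.14].

INTERFACE

Orientations are given as a unit quaternion [w, x, y, z].
In Python, from station import robot gives the robot as it stands. Calls block until the motion is done:
- robot.move_ptp(position, orientation): joint-space move of the TCP to a pose.
- robot.line_to(position, rotation=None, v=0.15): straight line of the TCP; rotation=None keeps the orientation; v is the mean speed in m/s.
- robot.move_j(angles): joint-space move.
- robot.command_gripper(opening, f_grip=None): opening from 0.0 (shut) to 1.0 (fully open); f_grip is the grip in N (None keeps the last); returns when the fingers have stopped.
- robot.hold(seconds).
- robot.solve_ik(position, orientation): joint angles nearest the present ones, or None.
- robot.read_state(): the state.
- robot.snapshot(name): name is "scene" or "top" or "wrist"; returns the picture (480x640x3 uint8, red, green, blue); there is no depth.
- robot.camera_info(name): a dict with "fx", "fy", "cx", "cy" (pixels), "T" (4x4, takes a point from camera to world coordinates). Camera axes: x right, y down, z forward; pixel columns grow to the right and rows downward; lengths in m; the calibration is good to about 2 mm. A picture is of the moment at which its call begins: read the wrist's pose just before it. camera_info takes no time and is no camera call; for the wrist camera it gives the pose at the moment of the call.
A pose or a line that the arm cannot do raises robot.MotionError and nothing moves.
- robot.hand_in(): hands the job in; it is judged then, once.
Trained networks look in the newest picture that a camera, given by its name, has taken for a name from the list of things; names that differ only in an ending like _2 or _b are one class to them, and where a whole thing is asked for, a point or a joint stands for the part that bears it (a point fixed in the world has none). Each returns a list of dicts, best first, with "score" (0 to 1); they miss things now and then, are a little off and sometimes report something else, mostly with a low value. They report only what shows in the picture. A call takes as long as a camera call.
- robot.regions_of(camera, target): "mask" (480x640 bool, what is visible of it) and "extent" ([centre column, centre row, width, height] in pixels, round what is visible of it).
- robot.spot_point(camera, target): "uv" ([column, row] in pixels: a listed point, or the origin of a listed thing).
The state is a dict: "t": time; "joint_positions": joint angles; "joint_vel": joint speeds; "effort": joint torques, N m; "tcp_pos": TCP position; "ee_rot": TCP orientation; "ft_force": force on the tool from outside, world axes, zero at the start; "wrist_torque": the same for the moment, N m; "gripper_width": opening from 0.0 (shut) to 1.0 (fully open); "gripper_force": force on a finger pad.
Only numpy, scipy, OpenCV 4.12 (cv2) and the standard library are available. Lean on these libraries where they do the work, as an engineer would, in place of code of your own. Each camera call takes 0.05 s, during which the arm holds its last target. There are 200 camera calls.

TASK

Take the yellow service key from the tool rack, push it fully down into the brass quarter-turn lock on the hand edger and turn it clockwise to free the splash hood. Leave the key in the lock, lift the hood by its black handle until its pointer is level with the red marker on the side scale, not swinging it well past (it is wet and would drip over the back), and finish still holding it there, so that a colleague can look at the wheel. Leave the marker and the other things on the bench as they are.

Things in the scene. Friction and masses are not known exactly. Their poses are not given: they have to be found in the camera images.
- edger: Wet hand edger, a white machine 340 mm deep (x), 260 mm wide (y), its deck 100 mm above the bench; fixed to the bench. Origin: centre of its underside. x points from its front (towards the robot) to its back, y to its left, z up. In the deck is a basin with a grinding wheel under the grey splash hood; behind that a water box with a teal lid, 72 mm above the deck.
- hood_handle (a point): Centre of the hood's handle: a black round bar 90 mm long, 12 mm thick, along the edger's y (parallel to the hinge), 35 mm in front of the hood's upright front plate. Hood shut: 158 mm above the bench, 29 mm below the hood's flat top. The hood is 120 mm wide, 0.4 to 0.65 kg, has no stay and falls shut when let go. Moves with the hood; axes as the edger's when shut.
- hood_hinge (a point): Centre of the hood's hinge line, at the hood's rear lower edge, 112 mm above the bench; the line runs along the edger's y. The shut handle lies 190 mm in front of it and 46 mm above it.
- hood (a joint): Angle of the hood (rad): 0 shut, growing as its front rises and it tips back over the hinge. While locked it cannot rise.
- marker (a joint): Angle on the scale at which the red marker clamp is set (rad), between 0.7 and 1.1: the hood is at the mark when joint hood equals this value. The clamp is stiff; leave it alone.
- mark (a point): Centre of the red marker clamp (28 x 22 x 9 mm), on the aluminium quarter-ring scale on the right (-y) side of the hood, 120 mm from the hinge line and 90 mm to the right of the hood's middle. Its z axis points along the scale, the way the pointer rises; its x axis points from the clamp to the hinge line.
- pointer (a point): The line of the hood's pointer (short black finger on the hood's right side wall), 120 mm from the hinge line, in the plane of the scale; straight in front of the hinge line when the hood is shut. It coincides with point mark when the hood is at the mark.
- lock (a joint): Angle of the lock (rad): 0 locked, growing clockwise seen from above, stop at 1.571 (unlocked). It stays where it is left; turning takes about 0.06 N m. Its steel arm (reaching 55 mm from the axis) lies over a lug of the hood when locked, pointing to the edger's right, and clears it from about 0.8.
- socket (a point): Centre of the floor of the lock's square socket, 106 mm above the bench, on the lock's upright axis, at the deck's front left (105 mm in front of and 105 mm left of the edger's origin). The socket is 11.2 mm square, 18 mm deep, with a 2 mm chamfer at the mouth. x and y are square with its sides and turn with the lock (at lock 0 they are the edger's).
- lock_top (a point): Centre of the lock cylinder's top face, the socket's mouth, 124 mm above the bench. The brass cylinder is 37 mm across and stands on the deck.
- rack: Grey tool rack block, 200 mm (x) by 60 mm (y), 50 mm high, fixed to the bench, with three 12 mm square holes along its x axis, 65 mm apart, square with the block. Origin: centre of its underside. One hole holds the key, the others two drivers with blue and black T-handles.
- key_tip (a point): Bottom end of the service key, its origin; z points up to its handle, x along the handle's width. It starts upright in one of the rack's holes, hanging by its collar, tip 6 mm above the bench. Shank 10 mm square (square with the handle), tapered to 6 mm over the last 4 mm; collar 22 mm across, 44 to 50 mm above the tip. About 55 to 90 g.
- key_grip (a point): Centre of the key's yellow flat handle, 66 mm above the tip: 46 mm wide (key x), 12 mm thick (key y), 32 mm high. Same axes as the key. Grip it across its thickness.
- driver_blue: Bystander: hex driver with a blue T-handle, 73 mm high, in the rack. Origin at its tip.
- driver_black: Bystander: hex driver with a black T-handle, 73 mm high, in the rack. Origin at its tip.
- tray: Bystander: blue job tray 190 x 130 mm, 28 mm high, with two lenses. Origin: centre of its underside.
- lens_a: Bystander: lens blank, 68 mm across, in the tray.
- lens_b: Bystander: lens blank, 68 mm across, in the tray.
- spectacles: Bystander: black spectacle frame standing on the bench, about 130 x 145 mm, 46 mm high. Origin under the bridge.
- spray: Bystander: spray bottle, 170 mm high, 68 mm across. Origin: centre of its underside.
- pot: Bystander: white pot, 60 mm high, 72 mm across. Origin: centre of its underside.

How it is judged:
By the outcome, as a careful person would: the job done as asked, in the order asked, and still so for the second after the job is handed in, while the arm keeps its last pose, push and grip.
It also fails if it takes over 72 s, if anything falls off the work surface, if the arm or the gripper's body presses on something with over 40 N, if the wrist force passes 120 N, or if a joint passes its speed limit or range.

## Working session

There is one attempt and no reset: what is moved stays moved. The work goes in short steps, each a Python script; the robot and the scene stay as the last script left them, time stands still between calls to the robot, and variables do not carry over. Pictures are saved under pics/ and viewed, at most 10 in all, crops included, and the job is handed in when it is done.

```bash
mkdir -p pics; ls
cat > h.py <<'E'
import numpy as np, cv2
from station import robot
from scipy.spatial.transform import Rotation as R
def snap(cam, f=None):
    im=robot.snapshot(cam)
    if f: cv2.imwrite('pics/'+f, cv2.cvtColor(im,cv2.COLOR_RGB2BGR))
    return im
def ray(ci,uv):
    d=np.array([(uv[0]-ci['cx'])/ci['fx'],(uv[1]-ci['cy'])/ci['fy'],1.])
    T=np.array(ci['T']); return T[:3,3],T[:3,:3]@d
def on_z(ci,uv,z):
    o,d=ray(ci,uv); return o+d*(z-o[2])/d[2]
def proj(ci,p):
    T=np.array(ci['T']); c=T[:3,:3].T@(np.asarray(p)-T[:3,3])
    return np.array([ci['fx']*c[0]/c[2]+ci['cx'],ci['fy']*c[1]/c[2]+ci['cy']])
def quat(Rm):
    q=R.from_matrix(Rm).as_quat(); return np.r_[q[3],q[:3]]
def down(yaw):  # tool z down, tool y (closing line) at angle yaw+90deg: tool x at yaw
    x=np.array([np.cos(yaw),np.sin(yaw),0]); z=np.array([0,0,-1.]); return quat(np.c_[x,np.cross(z,x),z])
E
python3 - <<'E'
from h import *
for c in('scene','top'):
    snap(c,c+'0.png'); ci=robot.camera_info(c); print(c,np.round(ci['T'],3).tolist(),ci['fx'])
    for t in('socket','lock_top','key_tip','key_grip','hood_handle','hood_hinge','mark','pointer','rack','edger','driver_blue','driver_black','spray','pot','tray','spectacles'):
        r=robot.spot_point(c,t); print(t,[(np.round(x['uv'],1).tolist(),round(x['score'],2)) for x in r[:2]])
s=robot.read_state(); print(s['t'],s['tcp_pos'],s['ee_rot'],s['ft_force'])
E
```

```text
pics
station.py
scene [[0.723, 0.484, -0.493, 1.105], [0.691, -0.493, 0.528, -0.565], [0.013, -0.723, -0.691, 0.907], [0.0, 0.0, 0.0, 1.0]] 464.06832875802183
socket [([327.6, 225.3], 0.56), ([290.1, 224.1], 0.48)]
lock_top [([328.6, 219.0], 0.6)]
key_tip []
key_grip [([400.2, 208.0], 0.5)]
hood_handle [([289.5, 224.4], 0.84)]
hood_hinge [([338.3, 285.2], 0.89)]
mark [([322.6, 293.7], 0.56), ([283.4, 249.9], 0.55)]
pointer []
rack [([381.5, 217.9], 0.68)]
edger [([319.5, 295.5], 0.61)]
driver_blue [([338.5, 284.2], 0.74), ([381.2, 217.1], 0.6)]
driver_black [([362.2, 210.4], 0.42)]
spray [([441.4, 230.8], 0.58)]
pot [([425.2, 253.2], 0.9)]
tray [([192.9, 334.2], 0.71), ([379.1, 221.4], 0.65)]
spectacles [([245.1, 392.4], 0.6), ([425.2, 248.4], 0.53)]
top [[0.012, -0.998, 0.069, 0.499], [-1.0, -0.013, -0.016, 0.032], [0.017, -0.069, -0.997, 0.968], [0.0, 0.0, 0.0, 1.0]] 442.56071712825883
socket [([285.5, 261.2], 0.84)]
lock_top [([283.8, 256.9], 0.66), ([200.5, 179.5], 0.32)]
key_tip []
key_grip [([167.5, 227.8], 0.58)]
hood_handle [([335.0, 277.8], 0.72), ([283.3, 259.6], 0.7)]
hood_hinge [([348.8, 179.2], 0.65)]
mark [([402.3, 228.2], 0.49)]
pointer [([389.3, 250.4], 0.72), ([473.2, 196.2], 0.41)]
rack [([187.1, 260.2], 0.92)]
edger []
driver_blue [([183.3, 256.8], 0.46)]
driver_black [([187.4, 284.8], 0.73)]
spray [([152.5, 176.6], 0.7)]
pot [([200.8, 176.9], 0.58), ([335.0, 281.2], 0.36)]
tray [([472.1, 285.9], 0.77)]
spectacles [([475.2, 195.2], 0.97), ([184.6, 258.8], 0.31)]
1.7 [ 0.24780604 -0.68133185  0.23131312] [-1.24188571e-06  9.84827195e-01  1.73537882e-01 -8.21613228e-06] [ 0.84203364 -0.30032843 -0.64851652]
```

View pics/top0.png

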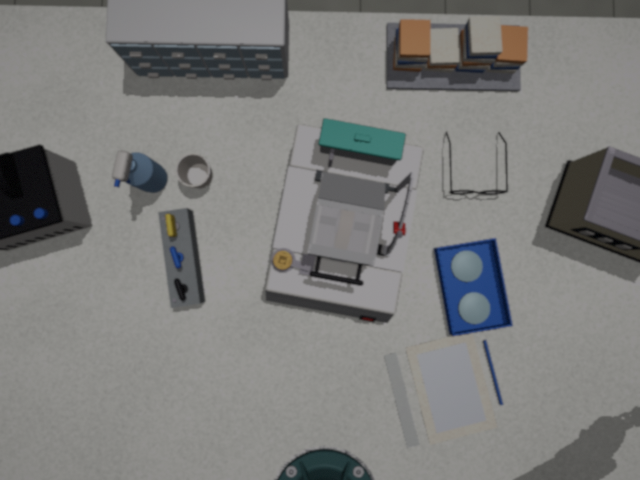

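View pics/scene0.png

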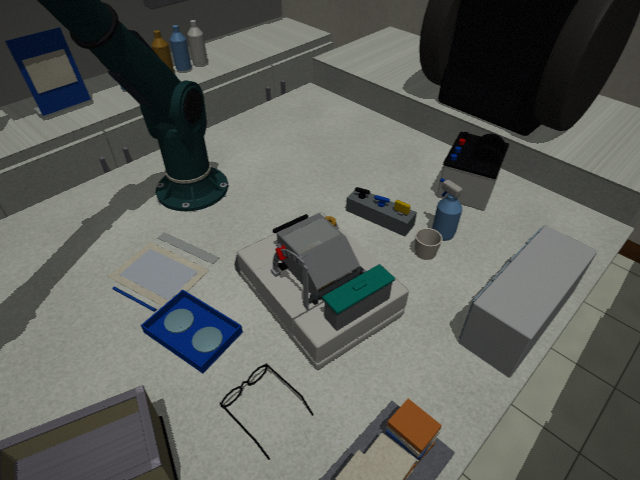

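The top view shows the key's yellow handle at about (170,224), the brass lock at (283,259), the black handle bar from (312,275) to (361,282) and the red marker at (400,229). In the scene view the key is the rack tool nearest the spray bottle, at (401,207). Next are closer wrist views.

Run:
```python
from h import *
ci=robot.camera_info('top')
k=on_z(ci,[170,225],.08); l=on_z(ci,[283.5,258.5],.124); hd=on_z(ci,[336,278],.158)
print('key',k,'lock',l,'handle',hd)
robot.move_ptp([k[0]-.05,k[1],.30],down(0.0))
s=robot.read_state(); print(s['t'],np.round(s['joint_positions'],2))
c=robot.camera_info('wrist'); print(np.round(c['T'],3).tolist(),c['fx'])
im=snap('wrist','w1.png')
for t in('key_grip','key_tip','rack','driver_blue'):
    for r in robot.spot_point('wrist',t)[:1]: print(t,r['uv'],r['score'],on_z(c,r['uv'],.072))
for r in robot.regions_of('wrist','key_grip')[:1]:
    print(r['extent'],r['score']); m=r['mask'].astype(np.uint8); print(cv2.minAreaRect(cv2.findNonZero(m)))
```

```text
key [0.57544114 0.31690341 0.08      ] lock [0.51059467 0.08592289 0.124     ] handle [ 0.47578374 -0.01245163  0.158     ]
5.3083 [-0.13  0.45 -0.68  1.78  0.33  1.03 -2.51]
[[-0.002, -0.961, -0.278, 0.598], [-1.0, 0.002, -0.0, 0.315], [0.001, 0.278, -0.961, 0.442], [0.0, 0.0, 0.0, 1.0]] 405.1503447024792
key_grip [319.9, 148.1] 0.85 [0.57762869 0.31594684 0.072     ]
key_tip [328.8, 205.8] 0.25 [0.52549783 0.3078637  0.072     ]
rack [329.2, 205.8] 0.92 [0.52549699 0.30749336 0.072     ]
driver_blue [330.0, 208.0] 0.9 [0.52342525 0.30674455 0.072     ]
[321.2, 151.5, 19.4, 56.8] 0.97
((320.0, 150.5), (53.0, 22.0), 90.0)
```

View pics/w1.png

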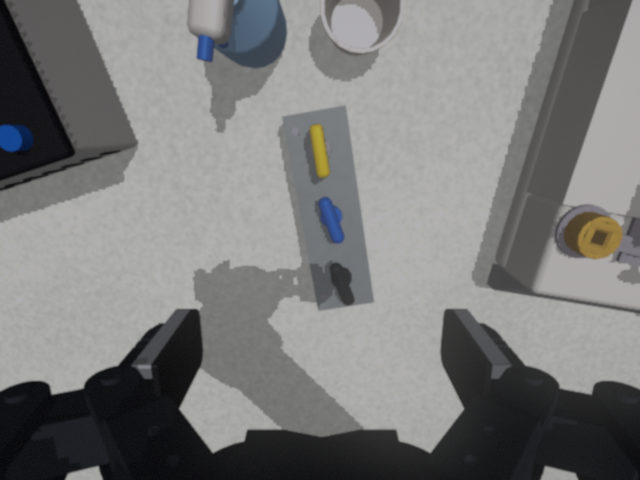

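The wrist view shows the key handle at (320,150) running nearly along the rack, the blue and black drivers at (331,219) and (342,283), and the square brass socket at (600,238). Next I'll measure the lock, hood and marker from wrist views and check which yaws the joints allow.

Run:
```python
from h import *
k=[.5776,.316]; l=[.5106,.086]
for nm,p,z,ys in(('key',k,.057,[.17,.17+np.pi,.17-np.pi]),('lock',l,.16,[-.14+i*np.pi/2 for i in range(-2,3)])):
    for y in ys:
        q=robot.solve_ik([p[0],p[1],z],down(y)); print(nm,round(y,2),None if q is None else np.round(q,2))
# views: camera over key (yaw .17+pi) and over lock/hood
def look(nm,p,yaw,targets):
    robot.move_ptp(p,down(yaw)); c=robot.camera_info('wrist'); snap('wrist',nm+'.png')
    for t,z in targets:
        for r in robot.spot_point('wrist',t)[:1]: print(nm,t,np.round(r['uv'],1),round(r['score'],2),np.round(on_z(c,r['uv'],z),4))
    np.save('pics/'+nm+'.npy',c['T'])
look('k2',[.5776,.316,.25],.17+np.pi,[('key_grip',.072),('rack',0),('spray',0)])
T=[('lock_top',.124),('socket',.106),('hood_handle',.158),('hood_hinge',.112)]
look('l1',[.50,.04,.36],.0,T)
look('l2',[.50,.04,.36],np.pi,T)
print(robot.read_state()['t'])
```

```text
key 0.17 [-0.21  0.79 -0.54  1.85  0.61  0.68 -2.51]
key 3.31 [ 0.08  1.01 -1.08  1.84  1.07  1.02  0.28]
key -2.97 [ 0.08  1.01 -1.08  1.84  1.07  1.02  0.28]
lock -3.28 [ 0.5   0.67 -1.07  2.1   0.8   0.86  0.37]
lock -1.71 [-0.7   0.51  0.61  2.15 -0.5   0.62 -3.01]
lock -0.14 [ 0.17  0.49 -0.56  2.11  0.43  0.65 -2.4 ]
lock 1.43 [ 0.41  0.6  -0.92  2.1   0.69  0.78 -1.09]
lock 3.0 [ 0.5   0.67 -1.07  2.1   0.8   0.86  0.37]
k2 key_grip [321.3 211.6] 0.92 [0.575  0.3144 0.072 ]
k2 rack [323.8 126.5] 0.89 [0.51   0.3056 0.    ]
k2 spray [364.1 309.6] 0.96 [0.6864 0.3793 0.    ]
l1 lock_top [269.3 192.6] 0.92 [0.5102 0.0887 0.124 ]
l1 socket [271.6 191.7] 0.58 [0.5082 0.0887 0.106 ]
l1 hood_handle [382.2 235.7] 0.58 [ 0.4779 -0.0136  0.158 ]
l1 hood_hinge [424.4  14.7] 0.97 [ 0.6625 -0.0485  0.112 ]
l2 lock_top [267.5 193. ] 0.82 [0.5101 0.0892 0.124 ]
l2 socket [272.1 193.7] 0.73 [0.5065 0.0871 0.106 ]
l2 hood_handle [381.9 238.1] 0.94 [ 0.4756 -0.0146  0.158 ]
l2 hood_hinge [420.7  15.6] 0.58 [ 0.6619 -0.047   0.112 ]
10.95
```

Run:
```python
from h import *
for n in('k2','l1','l2'): print(n,np.round(np.load(f'pics/{n}.npy'),3)[:3].tolist())
s=robot.read_state(); print(s['tcp_pos'],s['ee_rot'],down(np.pi),np.round(s['joint_positions'],2),s['ft_force'])
```

```text
k2 [[-0.168, 0.947, 0.275, 0.509], [0.986, 0.162, 0.047, 0.303], [-0.0, 0.279, -0.96, 0.392]]
l1 [[0.002, -0.96, -0.279, 0.572], [-1.0, -0.002, -0.001, 0.04], [0.0, 0.279, -0.96, 0.501]]
l2 [[-0.001, -0.961, -0.278, 0.572], [-1.0, 0.001, -0.0, 0.039], [0.0, 0.278, -0.961, 0.502]]
[0.50000567 0.03997138 0.36003392] [-2.54448804e-05  9.99999999e-01 -2.58269927e-05  2.67712154e-05] [0.000000e+00 6.123234e-17 1.000000e+00 0.000000e+00] [-0.98  0.25  1.    1.98 -0.24  1.04 -1.44] [-0.00896491 -0.19654512  0.23050264]
```

View pics/l2.png

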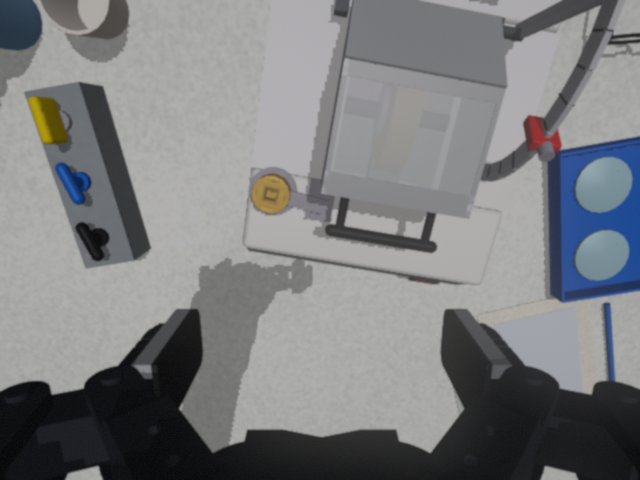

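View pics/k2.png

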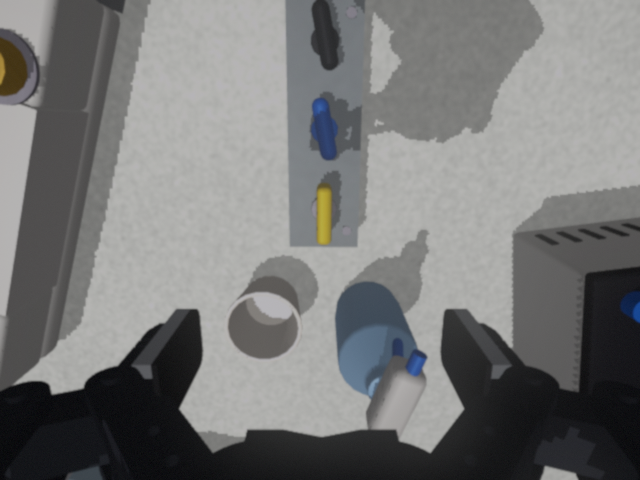

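The l2 view (still yaw 0, the half turn was not made) shows the socket square at (271,194), the bar from (328,230) to (435,246) with posts at both ends, and the red marker at (541,134). k2 shows the key handle vertical at (324,215), so key and rack yaw are about 0.17. It also shows the spray bottle and pot to the far side, so I'll grasp with the camera side towards the robot. First one close lock view from the opposite side, then the pick.

```bash
cat >> h.py <<'E'
def go(p,yaw):
    for q0 in (None,):
        q=robot.solve_ik(p,down(yaw))
        if q is None: raise RuntimeError('ik')
        robot.move_j(q)
    s=robot.read_state(); Rm=R.from_quat(np.roll(s['ee_rot'],-1)).as_matrix()
    print('at',np.round(s['tcp_pos'],4),'yaw',round(np.arctan2(Rm[1,0],Rm[0,0]),3),'want',round((yaw+np.pi)%(2*np.pi)-np.pi,3),'q',np.round(s['joint_positions'],2),'t',round(s['t'],2))
E
python3 - <<'E'
from h import *
c=robot.camera_info('wrist')
a,b=on_z(c,[328,230],.158),on_z(c,[435,246],.158); print('bar',a,b,'yaw',np.arctan2(-(a-b)[0],(a-b)[1]),np.linalg.norm(a-b))
a,b=on_z(c,[248,245],.1),on_z(c,[478,283],.1); print('deck front yaw',np.arctan2(-(a-b)[0],(a-b)[1]),np.linalg.norm(a-b))
go([.51,.088,.27],3.0)
c=robot.camera_info('wrist'); snap('wrist','l3.png')
for t,z in(('lock_top',.124),('socket',.106),('hood_handle',.158)):
    for r in robot.spot_point('wrist',t)[:1]: print(t,np.round(r['uv'],1),round(r['score'],2),np.round(on_z(c,r['uv'],z),4))
im=cv2.imread('pics/l3.png'); p=proj(c,[.5102,.0887,.124]).astype(int); x0,y0=max(p[0]-80,0),max(p[1]-60,0)
cv2.imwrite('pics/l3c.png',cv2.resize(im[y0:y0+120,x0:x0+160],None,fx=5,fy=5,interpolation=cv2.INTER_CUBIC)); print('crop',x0,y0)
np.save('pics/l3.npy',c['T'])
E
```

```text
bar [0.4830199  0.03299971 0.158     ] [ 0.46831883 -0.06187029  0.158     ] yaw -0.15373731812029862 0.09600228623469453
deck front yaw -0.17288224426592314 0.24618011835257897
at [0.5101 0.088  0.2701] yaw 3.0 want 3.0 q [-0.47  0.29  0.26  2.04 -0.1   0.82  1.28] t 13.27
lock_top [318.6 220.6] 0.64 [0.5072 0.0854 0.124 ]
socket [321.8 216.8] 0.9 [0.5087 0.0876 0.106 ]
hood_handle [157.5 205.6] 0.72 [ 0.4751 -0.0132  0.158 ]
crop 243 163
```

View pics/l3c.png

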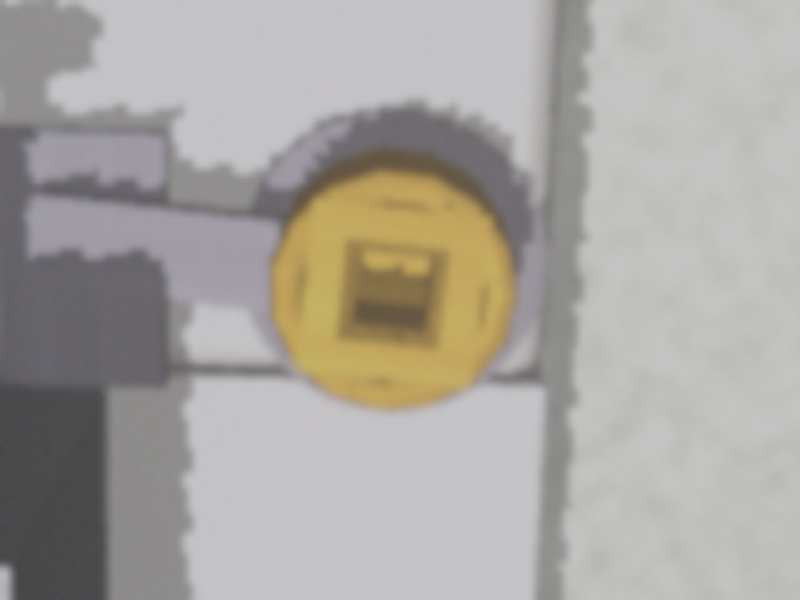

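The lock crop shows the brass top face centred at full-image pixel (322,220.6), with the socket square rotated slightly clockwise. I'll compute its position and yaw from its corners, fit the deck edges for a cross-check, and then pick the key.

Run:
```python
from h import *
c=robot.camera_info('wrist')
P=[on_z(c,[243+u/5,163+v/5],.124) for u,v in((345,240),(447,248),(440,347),(338,338))]
print('centre',np.mean(P,0),'disc',on_z(c,[322,220.6],.124))
ang=lambda d:(np.arctan2(d[1],d[0])+np.pi/4)%(np.pi/2)-np.pi/4
print('sq',[round(ang(P[(i+1)%4]-P[i]),3) for i in range(4)],[round(np.linalg.norm(P[(i+1)%4]-P[i])*1e3,1) for i in range(4)])
# long line segments, yaw if on deck (z=.1) / bench(0) / hood top .187
for nm in('l1','l3'):
    g=cv2.imread(f'pics/{nm}.png',0); c['T']=np.load(f'pics/{nm}.npy')
    L=cv2.createLineSegmentDetector().detect(g[:300])[0][:,0]
    for a in L:
        p,q=on_z(c,a[:2],.1),on_z(c,a[2:],.1); n=np.linalg.norm(q-p); m=(p+q)/2
        if n>.07 and -.16<m[1]<.16 and abs(ang(q-p)+.15)<.12: print(nm,np.round(a),round(ang(q-p),3),round(n,3))
```

```text
centre [0.50825408 0.08747922 0.124     ] disc [0.50747731 0.08795751 0.124     ]
sq [np.float64(-0.222), np.float64(-0.204), np.float64(-0.233), np.float64(-0.219)] [np.float64(14.8), np.float64(14.9), np.float64(15.0), np.float64(14.7)]
l1 [346. 226. 420. 239.] -0.173 0.077
l1 [433. 253. 319. 235.] -0.157 0.121
l1 [406. 277. 302. 259.] -0.18 0.111
l1 [346.  58. 322. 192.] -0.172 0.125
l1 [247. 245. 478. 285.] -0.174 0.248
l1 [423.   0. 507.  17.] -0.17 0.076
l1 [506.  88. 348.  58.] -0.173 0.149
l1 [322. 177. 351.  13.] -0.174 0.147
l1 [349.  55. 506.  85.] -0.173 0.148
l3 [ 81. 195. 231. 200.] -0.171 0.116
l3 [211. 216. 106. 212.] -0.178 0.082
l3 [243. 276.  44. 270.] -0.172 0.162
l3 [109. 232. 211. 232.] -0.137 0.081
l3 [353. 131.  16. 121.] -0.171 0.249
l3 [129.  93. 352. 100.] -0.173 0.161
```

Run:
```python
from h import *
p=np.array([.576,.315]); y=.17+np.pi
robot.command_gripper(1.0,80)
go([*p,.14],y)
robot.line_to([*p,.0575],v=.1)
s=robot.read_state(); print('down',s['tcp_pos'],s['ft_force'])
robot.command_gripper(0.0,80)
s=robot.read_state(); print('grip',s['gripper_width'],s['gripper_force'],s['ft_force'],s['wrist_torque'],s['t'])
```

```text
at [0.5768 0.3127 0.1407] yaw -2.974 want -2.972 q [-0.65  0.61  0.12  1.84 -0.11  0.69  1.27] t 14.73
down [0.57655199 0.31522266 0.05803131] [ 0.28876012 -0.09739114  0.64174796]
grip 0.12399565448144875 78.38237643241882 [-0.94200242  1.4649956   1.87503569] [ 0.52195569  0.16757319 -0.02167719] 16.375
```

Edger yaw is -0.173 from many consistent edges. The socket square reads about -0.2 and is centred near (0.509,0.088). The key is gripped, so I'll lift it and look.

Run:
```python
from h import *
robot.line_to([.5763,.315,.22],v=.15)
s=robot.read_state(); print('lift',s['gripper_width'],s['gripper_force'],s['ft_force'],s['t'])
go([.509,.088,.225],np.pi-.2)
c=robot.camera_info('wrist'); im=snap('wrist','k3.png'); s=robot.read_state()
Rm=R.from_quat(np.roll(s['ee_rot'],-1)).as_matrix()
print('tip exp',proj(c,s['tcp_pos']+Rm@[0,0,.0515]),'lock',proj(c,[.509,.088,.124]))
```

```text
lift 0.12594946814418032 78.56266379356384 [ 0.29097043 -0.27542655 -0.21721712] 17.6083
at [0.5101 0.09   0.2251] yaw 2.944 want 2.942 q [-0.46  0.35  0.26  2.09 -0.13  0.72  1.25] t 18.55
tip exp [324.00575309 267.97178443] lock [318.903899   239.62847672]
```

View pics/k3.png

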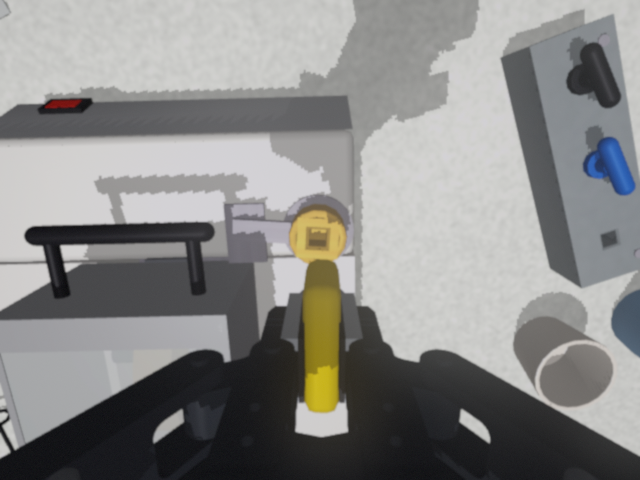

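The key hangs upright in the pads with its handle running from (320,262) to (320,410). The socket is at (318,237), 2.5 px from where I predicted. I'll check the key's offset along its width in the grip.

Run:
```python
from h import *
robot.hold(.1)
c=robot.camera_info('wrist'); s=robot.read_state(); Rm=R.from_quat(np.roll(s['ee_rot'],-1)).as_matrix()
print(s['tcp_pos'],np.round(Rm,3).tolist())
for dx in(-.023,.023):
    for z in(-.0305,.0015): print(dx,z,np.round(proj(c,s['tcp_pos']+Rm@[dx,0,z]),1))
snap('wrist','k4.png')
for t,z in(('lock_top',.124),('socket',.106)):
    for r in robot.spot_point('wrist',t)[:1]: print(t,np.round(r['uv'],1),round(r['score'],2),np.round(on_z(c,r['uv'],z),4))
hsv=cv2.cvtColor(cv2.imread('pics/k4.png'),cv2.COLOR_BGR2HSV)
m=cv2.inRange(hsv,(18,120,40),(35,255,255)); n,l,st,ce=cv2.connectedComponentsWithStats(m)
print([(st[i].tolist(),ce[i].round(1).tolist()) for i in range(1,n) if st[i][4]>200])
```

```text
[0.51001798 0.09034816 0.2249349 ] [[-0.981, 0.195, 0.001], [0.195, 0.981, 0.001], [-0.001, 0.001, -1.0]]
-0.023 -0.0305 [324. 419.]
-0.023 0.0015 [323.5 363.7]
0.023 -0.0305 [324.2 288.7]
0.023 0.0015 [323.6 255.2]
lock_top [317.3 236.7] 0.73 [0.5068 0.0877 0.124 ]
socket [314.5 230.8] 0.84 [0.5073 0.0855 0.106 ]
[([290, 210, 55, 202, 7268], [319.8, 306.9])]
```

```bash
cat >> h.py <<'E'
def st(tag=''):
    s=robot.read_state(); print(tag,np.round(s['tcp_pos'],4),'F',np.round(s['ft_force'],1),'M',np.round(s['wrist_torque'],2),'w',round(s['gripper_width'],3),'t',round(s['t'],1)); return s
E
python3 - <<'E'
from h import *
p=np.array([.508,.0885])
robot.line_to([*p,.20],down(np.pi-.2),v=.1); robot.line_to([*p,.18],v=.06); st('above')
z=.18
while z>.156:
    z-=.003; robot.line_to([*p,z],v=.03); s=st()
    if abs(s['ft_force'][2])>25 or np.hypot(*s['ft_force'][:2])>15: break
E
```

```text
above [0.5078 0.0884 0.1796] F [-0.1  0.3 -0. ] M [ 0.01 -0.01  0.07] w 0.129 t 19.7
 [0.508  0.0885 0.177 ] F [-1.3  0.4 -1.1] M [ 0.03  0.05 -0.02] w 0.129 t 20.0
 [0.5079 0.0885 0.1739] F [ 0.4  0.1 -0.6] M [ 0.03 -0.03 -0.04] w 0.124 t 20.2
 [0.5079 0.0882 0.1708] F [-0.4 -0.9 -0.9] M [-0.17 -0.12  0.  ] w 0.123 t 20.5
 [0.5077 0.0882 0.1677] F [-0.4 -1.9 -0.3] M [-0.32 -0.03 -0.02] w 0.123 t 20.7
 [0.5078 0.0882 0.1647] F [ 0.1 -2.5 -2.1] M [-0.46  0.   -0.03] w 0.126 t 21.0
 [0.5078 0.0882 0.1617] F [-1.4 -2.1 -1.4] M [-0.6   0.02 -0.03] w 0.127 t 21.2
 [0.5079 0.0882 0.1587] F [-0.9 -3.2 -2.2] M [-0.69 -0.01 -0.01] w 0.128 t 21.5
 [0.5083 0.0882 0.1574] F [-3.5 -3.1 12.7] M [-0.91  0.8   0.01] w 0.128 t 21.7
```

The key is fully in: 12.7 N at TCP z 0.1574, where the floor was predicted at 0.1575. Now I'll turn it clockwise.

Run:
```python
from h import *
p=[.508,.0883,.1573]
y0=np.pi-.2; y1=np.pi-.173-np.pi/2-.03
for y in np.linspace(y0,y1,7)[1:]:
    robot.line_to(p,down(y),v=.03); s=st(round(y,2))
    if abs(s['wrist_torque'][2])>1.0 or np.linalg.norm(s['ft_force'])>40: print('STOP'); break
Rm=R.from_quat(np.roll(s['ee_rot'],-1)).as_matrix(); print('yaw',np.arctan2(Rm[1,0],Rm[0,0]),np.round(s['joint_positions'],2))
```

```text
2.68 [0.5079 0.0878 0.1576] F [-1.7 -4.1  5.9] M [-1.04  0.51  0.02] w 0.124 t 22.1
2.42 [0.5077 0.0878 0.1576] F [-2.2 -4.   6.4] M [-1.02  0.62  0.06] w 0.124 t 22.6
2.15 [0.5076 0.0878 0.1576] F [-2.7 -3.8  7.8] M [-1.06  0.76 -0.02] w 0.126 t 23.0
1.89 [0.5074 0.0878 0.1576] F [-3.5 -3.4  8.9] M [-0.94  0.81  0.01] w 0.129 t 23.4
1.63 [0.5073 0.0879 0.1576] F [-4.1 -3.9  9.1] M [-0.9   0.92 -0.01] w 0.128 t 23.8
1.37 [0.5072 0.088  0.1576] F [-3.8 -4.   9.6] M [-0.84  1.02  0.06] w 0.128 t 24.2
yaw 1.371002477372947 [-0.75  0.53  0.68  2.16 -0.56  0.64  0.13]
```

Run:
```python
from h import *
robot.command_gripper(.45); st('open')
robot.line_to([.508,.088,.27],v=.2); st('up')
e=-.173
go([.46,-.01,.36],e+np.pi/2); robot.hold(.15)
c=robot.camera_info('wrist'); np.save('pics/v5.npy',c['T']); snap('wrist','v5.png')
for t,z in(('hood_handle',.158),('hood_hinge',.112),('key_grip',.172),('mark',.2),('pointer',.112)):
    for r in robot.spot_point('wrist',t)[:2]: print(t,np.round(r['uv'],1),round(r['score'],2),np.round(on_z(c,r['uv'],z),4))
for cam in('top','scene'):
    snap(cam,cam+'5.png'); 
    for t in('mark','hood_hinge','hood_handle','pointer'):
        for r in robot.spot_point(cam,t)[:2]: print(cam,t,np.round(r['uv'],1),round(r['score'],2))
st()
```

```text
open [0.5083 0.089  0.1571] F [ 1.  -0.  -0.3] M [ 0.03  0.07 -0.02] w 0.449 t 24.6
up [0.5072 0.0883 0.2693] F [-0.3  0.   0.7] M [-0.01 -0.03 -0.03] w 0.448 t 25.3
at [ 0.4594 -0.0094  0.3592] yaw 1.398 want 1.398 q [-0.94  0.15  0.99  2.06 -0.14  1.01 -0.05] t 25.91
hood_handle [340.2 208.6] 0.91 [ 0.4764 -0.0112  0.158 ]
hood_hinge [531.8 202.9] 0.65 [ 0.661  -0.0468  0.112 ]
key_grip [360.7  78.4] 0.6 [0.5073 0.0879 0.172 ]
mark [470.5 327.9] 0.7 [ 0.5659 -0.1192  0.2   ]
top mark [400.1 228.5] 0.73
top hood_hinge [351.5 180.6] 0.58
top pointer [387.6 248.8] 0.62
scene mark [281.7 251.3] 0.55
scene hood_hinge [336.1 285.6] 0.58
scene hood_handle [291.9 225.8] 0.84
scene pointer [277.  268.3] 0.73
 [ 0.46 -0.01  0.36] F [ 0.3 -0.4  0.6] M [-0.04 -0.05 -0.03] w 0.45 t 26.9
```

View pics/v5.png

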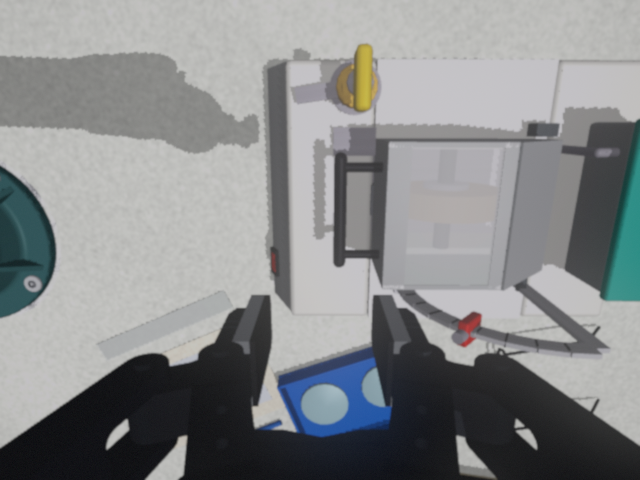

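The key stands in the lock at (362,77) and the lock arm points to the front at (300,93), so the hood is free. The bar lies at column 340, rows 153–265, and the marker at (468,327). I'll fit the marker angle over all the views.

```bash
cat > fit.py <<'E'
from h import *
from scipy.optimize import least_squares
e=-.173; ex=np.array([np.cos(e),np.sin(e),0]); ey=np.array([-np.sin(e),np.cos(e),0]); ez=np.array([0,0,1.])
def red(f):
    h=cv2.cvtColor(cv2.imread(f),cv2.COLOR_BGR2HSV); m=cv2.inRange(h,(0,150,70),(6,255,255))|cv2.inRange(h,(174,150,70),(179,255,255))
    n,l,s,c=cv2.connectedComponentsWithStats(m); return [(c[i].round(1).tolist(),int(s[i][4])) for i in range(1,n) if s[i][4]>25]
def markp(H,th): return H-.12*np.cos(th)*ex-.09*ey+.12*np.sin(th)*ez
E
python3 - <<'E'
from fit import *
cams={}
for n in('l1','v5'): cams[n]=dict(robot.camera_info('wrist'),T=np.load(f'pics/{n}.npy'))
for n in('top','scene'): cams[n]=robot.camera_info(n)
for n,f in(('l1','l1.png'),('v5','v5.png'),('top','top5.png'),('scene','scene5.png')): print(n,red('pics/'+f))
H0=np.array([.6625,-.0465,.112])
obs={'l1':None,'v5':[470.5,327.9],'top':[400.1,228.5],'scene':[281.7,251.3]}
cand=red('pics/l1.png'); obs['l1']=min((c for c,a in cand),key=lambda c:abs(c[0]-541)+abs(c[1]-134)) if cand else None
for n,u in obs.items():
    if u is None: continue
    r=least_squares(lambda t:proj(cams[n],markp(H0,t[0]))-u,[.9]); print(n,u,'theta',r.x,'res',r.fun)
use={n:u for n,u in obs.items() if u is not None}
def f(x):
    H=H0+[x[1],x[2],0]
    return np.r_[np.concatenate([(proj(cams[n],markp(H,x[0]))-u)/2 for n,u in use.items()]),x[1:]/.0015]
r=least_squares(f,[.9,0,0]); print(r.x,r.fun.round(2))
E
```

```text
l1 [([543.4, 135.4], 374)]
v5 [([470.3, 324.7], 116), ([467.4, 341.3], 34)]
top [([395.5, 227.0], 34)]
scene [([280.5, 252.1], 78)]
l1 [543.4, 135.4] theta [0.79724006] res [-0.16977406 -0.14340295]
v5 [470.5, 327.9] theta [0.81259672] res [-0.49044581  1.40937746]
top [400.1, 228.5] theta [0.8010803] res [-0.5259598  -0.17987643]
scene [281.7, 251.3] theta [0.81360288] res [0.26911105 1.59286321]
[ 8.08213886e-01 -2.36647200e-04  4.72051639e-04] [ 0.11 -0.55 -0.72  0.37 -0.33 -0.21  0.12  0.72 -0.16  0.31]
```

Every view gives a marker angle of 0.80–0.81. Now I'll grasp the handle and lift along the arc.

```bash
cat >> fit.py <<'E'
H=np.array([.6623,-.046,.112]); Y=e+np.pi/2
def G(th): return H+(-.19*np.cos(th)+.046*np.sin(th))*ex+(.19*np.sin(th)+.046*np.cos(th))*ez
def theta(s):
    g=s['tcp_pos']+.019*R.from_quat(np.roll(s['ee_rot'],-1)).as_matrix()@[0,0,-1]-H
    return np.arctan2(g[2],-g@ex)-np.arctan2(.046,.19), np.hypot(g[2],g@ex)
E
python3 - <<'E'
from fit import *
robot.command_gripper(.37,70)
p=G(0)-.019*ez-.001*ex
robot.line_to(p+.06*ez,down(Y),v=.2); st('pre')
for dz in(.03,.015,0):
    robot.line_to(p+dz*ez,v=.06); s=st()
    if abs(s['ft_force'][2])>8: print('contact'); break
else:
    robot.command_gripper(0.0,70); s=st('grip'); print(s['gripper_force'],theta(s),np.round(s['joint_positions'],2))
    for th in(.2,.4,.6,.8):
        q=robot.solve_ik(G(th)-.019*ez,down(Y)); print(th,None if q is None else np.round(q,2))
E
```

```text
pre [ 0.4748 -0.0133  0.1997] F [ 1.3 -0.1 -0.2] M [-0.02 -0.04  0.02] w 0.373 t 28.1
 [ 0.4741 -0.0133  0.1688] F [0.3 0.5 0.5] M [ 0.05 -0.06 -0.01] w 0.371 t 28.7
 [ 0.4738 -0.0132  0.1536] F [0.1 0.1 0.2] M [0.01 0.02 0.01] w 0.368 t 29.1
 [ 0.4758 -0.013   0.1444] F [-19.2   6.2  66.4] M [0.84 1.28 0.15] w 0.368 t 29.5
contact
```

Contact at TCP z 0.144: about 66 N, with the bar already between the fingers. The finger linkages probably bulge against the hood's top front edge. I'll back off and come in tilted, with the gripper body leaning towards the robot.

```bash
cat >> fit.py <<'E'
def ori(a):
    z=np.sin(a)*ex-np.cos(a)*ez; return quat(np.c_[ey,np.cross(z,ey),z]), z
def tcp(th,a): return G(th)+.019*ori(a)[1]
def reach(th,a): return robot.solve_ik(tcp(th,a),ori(a)[0])
E
python3 - <<'E'
from fit import *
s=robot.read_state(); robot.line_to([.4741,-.0133,.20],v=.1); st('up')
for a in(.5,.7,.9):
    q0,z=ori(a); print(a,'pre',robot.solve_ik(tcp(0,a)-.08*z,q0))
    for th,b in((0,a),(.4,a),(.8,a),(.8,a-.4)):
        q=reach(th,b); print('  ',th,round(b,2),None if q is None else np.round(q,2))
snap('wrist','v6.png'); c=robot.camera_info('wrist')
for r in robot.spot_point('wrist','hood_handle')[:1]: print(r, on_z(c,r['uv'],.158))
E
```

```text
up [ 0.4737 -0.0131  0.1994] F [-0.4 -0.9  0.9] M [-0.01 -0.05  0.02] w 0.367 t 30.3
0.5 pre None
   0 0.5 None
   0.4 0.5 [ 0.72  0.43 -1.07  2.39  1.54  0.56 -1.79]
   0.8 0.5 [-0.69  0.29  0.74  2.28 -0.57  0.18  0.34]
   0.8 0.1 [-0.66  0.42  0.83  2.03 -0.44  0.77  0.26]
0.7 pre None
   0 0.7 None
   0.4 0.7 None
   0.8 0.7 [ 0.73  0.39 -1.07  2.35  1.8   0.57 -1.98]
   0.8 0.3 [-0.71  0.35  0.83  2.15 -0.48  0.49  0.28]
0.9 pre None
   0 0.9 None
   0.4 0.9 None
   0.8 0.9 [ 0.68  0.45 -1.07  2.47  2.2   0.82 -2.37]
   0.8 0.5 [-0.69  0.29  0.74  2.28 -0.57  0.18  0.34]
{'uv': [323.3, 274.3], 'score': 0.88} [ 0.4755651  -0.01287915  0.158     ]
```

View pics/v6.png

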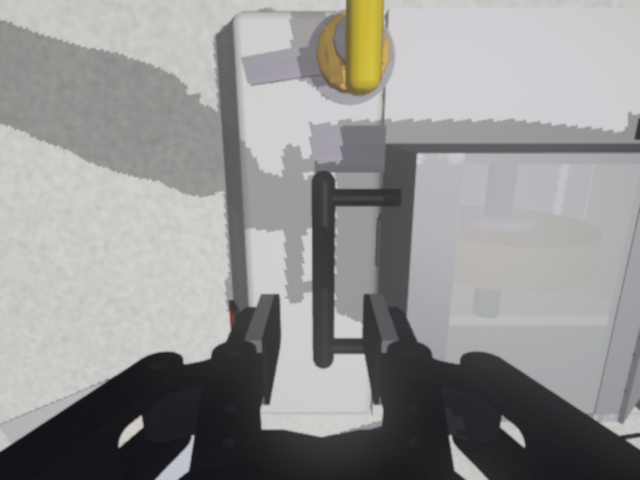

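The view confirms it: the linkages spread from column 110 to 530 and overhang the hood's front edge at column 385. The bar at column 323 is undamaged and the key and lock are unchanged. I'll find the largest reachable tilt, including the opposite yaw.

Run:
```python
from fit import *
def ori2(a,sgn):
    z=np.sin(a)*ex-np.cos(a)*ez; x=sgn*ey; return quat(np.c_[x,np.cross(z,x),z]), z
for sg in(1,-1):
    for a in(.2,.3,.4,.5):
        q0,z=ori2(a,sg); row=[]
        for off in(.0,.06,.03): # pre distance
            for d in(.019,.012):
                q=robot.solve_ik(G(0)+(d-off)*z,q0); row.append(None if q is None else np.round(q,2).tolist())
        print(sg,a,[r is not None for r in row],row[0],row[1],row[2])
```

```text
1 0.2 [True, True, True, True, True, True] [-0.49, 0.44, 0.51, 2.37, -0.75, 0.24, 0.5] [-0.51, 0.43, 0.54, 2.37, -0.72, 0.26, 0.48] [-0.71, 0.34, 0.77, 2.35, -0.54, 0.39, 0.32]
1 0.3 [True, True, True, True, True, True] [-0.42, 0.41, 0.39, 2.43, -1.17, 0.09, 0.9] [-0.41, 0.39, 0.36, 2.43, -0.84, 0.08, 0.57] [-0.7, 0.3, 0.71, 2.42, -0.6, 0.23, 0.35]
1 0.4 [True, True, True, True, True, True] [0.66, 0.59, -1.07, 2.45, 1.66, 0.66, -1.93] [0.66, 0.57, -1.07, 2.45, 1.63, 0.64, -1.91] [-0.78, 0.31, 0.78, 2.5, -1.34, 0.12, 1.07]
1 0.5 [False, False, False, False, False, False] None None None
-1 0.2 [True, True, True, True, True, True] [-0.06, 0.39, -0.06, 2.36, 0.36, 0.22, 2.52] [-0.05, 0.38, -0.06, 2.35, 0.34, 0.23, 2.53] [-0.07, 0.26, -0.05, 2.33, 0.2, 0.36, 2.68]
-1 0.3 [True, True, True, True, True, True] [-0.01, 0.39, -0.14, 2.41, 1.19, 0.15, 1.68] [-0.01, 0.37, -0.14, 2.41, 1.08, 0.16, 1.78] [-0.15, 0.24, 0.02, 2.4, 0.38, 0.23, 2.48]
-1 0.4 [True, True, True, True, True, True] [0.26, 0.42, -0.51, 2.46, 1.82, 0.34, 1.03] [0.2, 0.39, -0.43, 2.47, 1.81, 0.3, 1.04] [-0.21, 0.23, 0.06, 2.48, 1.15, 0.12, 1.69]
-1 0.5 [False, False, False, False, False, False] None None None
```

Run:
```python
from fit import *
a,d=.25,.013; q0,z=ori(a)
robot.command_gripper(.34,70)
p=G(0)+d*z-.0015*ex
robot.line_to(p-.05*z,q0,v=.1); st('pre')
for k in(.035,.025,.015,.01,.005,0):
    robot.line_to(p-k*z,v=.04); s=st(k)
    if np.linalg.norm(s['ft_force'])>8: print('contact'); break
else:
    robot.command_gripper(0.0,70); s=st('grip'); print(s['gripper_force'],np.round(s['joint_positions'],2))
    for th in(.2,.4,.6,.8):
        for b in(a,a-.25*th/.8):
            q0,z=ori(b); q=robot.solve_ik(G(th)+d*z,q0); print(th,round(b,2),None if q is None else np.round(q,2))
```

```text
pre [ 0.4649 -0.0113  0.1941] F [0.6 0.  0.1] M [ 0.    0.18 -0.  ] w 0.341 t 31.1
0.035 [ 0.4692 -0.0124  0.1794] F [-0.5 -0.8 -0.4] M [ 0.06  0.31 -0.02] w 0.339 t 31.6
0.025 [ 0.4708 -0.0126  0.1697] F [ 0.  -0.3  0.6] M [0.07 0.18 0.01] w 0.341 t 32.0
0.015 [ 0.4731 -0.013   0.16  ] F [-0.   0.3  0.3] M [ 0.06  0.26 -0.03] w 0.34 t 32.4
0.01 [ 0.4743 -0.0132  0.1552] F [-0.6 -0.9  0.1] M [ 0.12  0.2  -0.02] w 0.34 t 32.7
0.005 [ 0.4755 -0.0134  0.1503] F [-0.3 -1.   0.4] M [ 0.05  0.22 -0.01] w 0.34 t 32.9
0 [ 0.4767 -0.0136  0.1454] F [-0.3 -0.5  0. ] M [ 0.04  0.29 -0.  ] w 0.339 t 33.2
grip [ 0.4776 -0.0138  0.1459] F [-0.7 -0.4  4.9] M [-0.07  0.05  0.02] w 0.098 t 33.5
68.35145473480225 [-0.46  0.41  0.45  2.4  -0.75  0.17  0.49]
0.2 0.25 [-0.62  0.37  0.66  2.35 -0.65  0.3   0.42]
0.2 0.19 [-0.65  0.4   0.73  2.31 -0.64  0.4   0.41]
0.4 0.25 [-0.73  0.37  0.83  2.28 -0.6   0.42  0.39]
0.4 0.12 [-0.75  0.43  0.91  2.21 -0.59  0.61  0.4 ]
0.6 0.25 [-0.79  0.38  0.94  2.21 -0.58  0.52  0.38]
0.6 0.06 [-0.75  0.46  0.97  2.09 -0.54  0.78  0.37]
0.8 0.25 [-0.79  0.4   0.97  2.12 -0.56  0.6   0.37]
0.8 0.0 [-0.7   0.5   0.96  1.96 -0.51  0.94  0.34]
```

Gripped with no contact on the way in. Now I'll lift along the arc with force checks.

```bash
cat >> fit.py <<'E'
a,d=.25,.013; q0,zt=ori(a)
def ang(s):
    Rm=R.from_quat(np.roll(s['ee_rot'],-1)).as_matrix(); g=s['tcp_pos']-d*Rm[:,2]-H
    return round(np.arctan2(g[2],-g@ex)-np.arctan2(.046,.19),3), round(np.hypot(g[2],g@ex),4)
def lift(ths,v=.05,lim=25):
    for th in ths:
        robot.line_to(G(th)+d*zt,q0,v=v); s=st(round(th,2)); print('   ',ang(s),round(s['gripper_force'],0))
        if np.linalg.norm(s['ft_force'])>lim: print('STOP'); return False
    return True
E
python3 - <<'E'
from fit import *
if lift([.05,.12,.2,.3,.4,.5,.6,.68]):
    robot.hold(.2)
    for cam,f in(('wrist','v7.png'),('top','top7.png'),('scene','scene7.png')):
        snap(cam,f)
        for t in('hood_handle','pointer','mark'):
            for r in robot.spot_point(cam,t)[:1]: print(cam,t,np.round(r['uv'],1),round(r['score'],2))
    c=robot.camera_info('scene'); print('model pointer scene',proj(c,markp(H,.68)),'mark',proj(c,markp(H,.806)),'handle',proj(c,G(.68)))
E
```

```text
0.05 [ 0.4796 -0.0141  0.1542] F [-0.1 -1.  -3. ] M [ 0.01  0.63 -0.01] w 0.097 t 33.9
    (np.float64(0.045), np.float64(0.1964)) 69.0
0.12 [ 0.4837 -0.0149  0.1671] F [-1.3 -1.2 -5.7] M [0.02 1.16 0.03] w 0.094 t 34.3
    (np.float64(0.114), np.float64(0.1965)) 68.0
0.2 [ 0.4892 -0.0158  0.1816] F [-5.7  0.2 -2.2] M [ 0.03  1.67 -0.07] w 0.094 t 34.8
    (np.float64(0.193), np.float64(0.1968)) 68.0
0.3 [ 0.4976 -0.0172  0.1989] F [-8.3  0.3  0.8] M [0.21 2.07 0.03] w 0.098 t 35.3
    (np.float64(0.291), np.float64(0.1973)) 68.0
0.4 [ 0.5073 -0.019   0.215 ] F [-11.2   1.    4. ] M [ 0.26  2.43 -0.06] w 0.095 t 35.9
    (np.float64(0.387), np.float64(0.1977)) 68.0
0.5 [ 0.5184 -0.0209  0.2295] F [-12.5   1.5   4.6] M [0.34 2.95 0.04] w 0.097 t 36.4
    (np.float64(0.48), np.float64(0.1979)) 69.0
0.6 [ 0.5308 -0.023   0.2433] F [-18.7   3.3  13.3] M [ 0.49  3.69 -0.02] w 0.093 t 36.9
    (np.float64(0.574), np.float64(0.1984)) 69.0
0.68 [ 0.5457 -0.0255  0.2554] F [-18.5   3.8  20. ] M [0.53 3.14 0.06] w 0.094 t 37.4
    (np.float64(0.672), np.float64(0.1977)) 72.0
STOP
```

Forces are building because the bar turns stiffly in the pads at 70 N. I'll ease the grip and check where the hood really is.

Run:
```python
from fit import *
robot.command_gripper(0.0,35); s=st('ease'); print(ang(s),s['gripper_force'])
robot.hold(.2); s=st('held'); print(ang(s))
for cam,f in(('wrist','v7.png'),('top','top7.png'),('scene','scene7.png')):
    snap(cam,f); c=robot.camera_info(cam)
    for t in('hood_handle','pointer','mark'):
        for r in robot.spot_point(cam,t)[:1]: print(cam,t,np.round(r['uv'],1),round(r['score'],2))
    print('model pointer',proj(c,markp(H,.68)).round(1),'mark',proj(c,markp(H,.806)).round(1),'handle',proj(c,G(.68)).round(1))
im=cv2.imread('pics/scene7.png'); cv2.imwrite('pics/scene7c.png',cv2.resize(im[170:320,200:400],None,fx=4,fy=4,interpolation=cv2.INTER_CUBIC))
```

```text
ease [ 0.5457 -0.0255  0.2553] F [-17.    3.1  19. ] M [ 0.56  3.09 -0.  ] w 0.098 t 37.6
(np.float64(0.671), np.float64(0.1977)) 72.31167197227478
held [ 0.5457 -0.0255  0.2554] F [-17.9   3.2  18.9] M [0.56 3.11 0.  ] w 0.093 t 37.8
(np.float64(0.671), np.float64(0.1977))
wrist hood_handle [317.  326.3] 0.91
wrist pointer [172.3  63.9] 0.73
model pointer [333.1 395.5] mark [354.6 404.4] handle [325.9 328.9]
top hood_handle [345.7 240.7] 0.66
top pointer [395.2 235.6] 0.76
top mark [401.7 227.4] 0.48
model pointer [397.2 234.3] mark [399.4 228.2] handle [348.4 236.1]
scene hood_handle [306.5 206.5] 0.57
scene pointer [279.3 250.7] 0.87
scene mark [442.5 233.7] 0.48
model pointer [279.6 253.6] mark [281.9 252.8] handle [306.6 203.6]
```

View pics/scene7c.png

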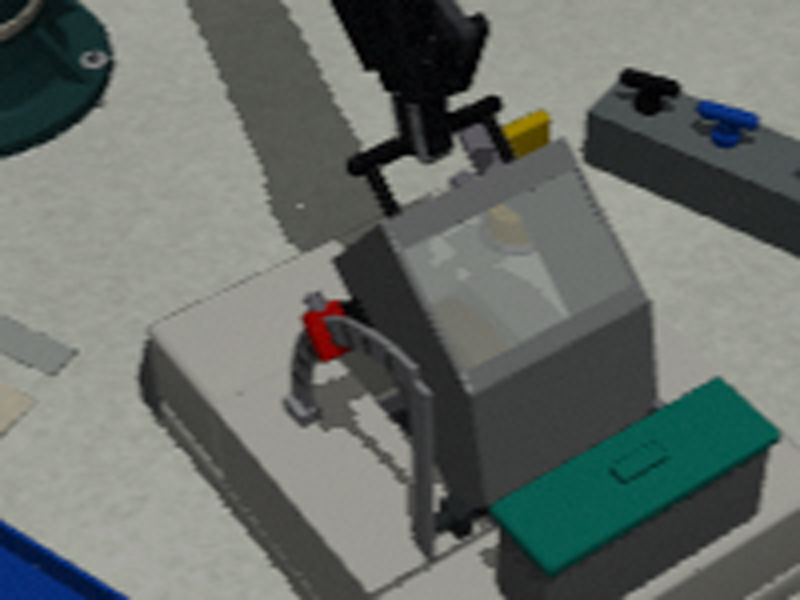

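The hood is up and the pointer is just short of the red clamp, at about 0.66 rad by the pointer. The reaction is purely radial, so the true arc lies about 3.4 mm higher than my TCP-based one. I'll correct the arc and go on.

```bash
sed -i 's/^H=np.array.*;/H=np.array([.6623,-.046,.1154]);/' fit.py
python3 - <<'E'
from fit import *
print(ang(robot.read_state()))
if lift([.66,.70,.74,.775],v=.04,lim=30):
    robot.hold(.2)
    H0=np.array([.6623,-.046,.112])
    for cam,f in(('top','top8.png'),('scene','scene8.png')):
        snap(cam,f); c=robot.camera_info(cam)
        for t in('hood_handle','pointer','mark'):
            for r in robot.spot_point(cam,t)[:1]: print(cam,t,np.round(r['uv'],1),round(r['score'],2))
        for th in(.7,.75,.8): print(th,'model pointer',proj(c,markp(H0,th)).round(1),'handle',proj(c,G(th)-.0034*ez).round(1))
E
```

```text
(np.float64(0.661), np.float64(0.195))
0.66 [ 0.5467 -0.0258  0.2564] F [-1.  -1.1 -3.1] M [-0.02  0.82 -0.07] w 0.093 t 38.7
    (np.float64(0.667), np.float64(0.1953)) 69.0
0.7 [ 0.5519 -0.0266  0.2604] F [-0.2  0.2 -5.4] M [ 0.12  0.8  -0.01] w 0.097 t 39.0
    (np.float64(0.702), np.float64(0.1953)) 69.0
0.74 [ 0.5592 -0.0279  0.2661] F [-2.8  0.7  1.5] M [0.12 0.73 0.07] w 0.094 t 39.4
    (np.float64(0.749), np.float64(0.1957)) 69.0
0.78 [ 0.5638 -0.0286  0.269 ] F [-3.8  2.2  3.1] M [0.26 0.97 0.08] w 0.094 t 39.7
    (np.float64(0.778), np.float64(0.1957)) 69.0
top hood_handle [347.4 227. ] 0.76
top pointer [396.  231.2] 0.97
top mark [401.3 228.9] 0.54
0.7 model pointer [397.5 233.4] handle [348.9 234.1]
0.75 model pointer [398.4 231. ] handle [350.1 228.9]
0.8 model pointer [399.3 228.5] handle [351.3 223.4]
scene hood_handle [314.  203.8] 0.82
scene pointer [378.9 218.1] 0.71
scene mark [282.2 252.3] 0.45
0.7 model pointer [280.  253.4] handle [307.4 203.5]
0.75 model pointer [280.9 253. ] handle [309.5 203.4]
0.8 model pointer [281.8 252.8] handle [311.7 203.6]
```

Run:
```python
from fit import *
lift([.795,.808],v=.03,lim=30); robot.hold(.3); s=st('hold'); print(ang(s))
H0=np.array([.6623,-.046,.112]); est=[]
for i in range(3):
  for cam in('top','scene'):
    snap(cam,f'{cam}9{i}.png'); c=robot.camera_info(cam)
    for t,fn in(('hood_handle',lambda x:G(x)-.0034*ez),('pointer',lambda x:markp(H0,x)),('mark',lambda x:markp(H0,x))):
        for r in robot.spot_point(cam,t)[:1]:
            f=least_squares(lambda x:proj(c,fn(x[0]))-r['uv'],[.8]); print(cam,t,np.round(r['uv'],1),round(r['score'],2),'th',f.x.round(3),'res',f.fun.round(1))
st()
```

```text
0.8 [ 0.5664 -0.0291  0.2706] F [-4.9  1.6  4.5] M [0.46 1.27 0.13] w 0.092 t 40.6
    (np.float64(0.793), np.float64(0.1956)) 69.0
0.81 [ 0.5683 -0.0294  0.2717] F [-5.2  0.5  5.7] M [0.43 1.36 0.11] w 0.097 t 40.8
    (np.float64(0.805), np.float64(0.1956)) 69.0
hold [ 0.5683 -0.0294  0.2717] F [-6.1  2.4  4.5] M [0.39 1.38 0.14] w 0.097 t 41.1
(np.float64(0.805), np.float64(0.1956))
top hood_handle [471.9 283.8] 0.32 th [0.514] res [-127.2  -32.4]
top pointer [396.2 224.9] 0.67 th [0.844] res [3.8 1.3]
top mark [398.8 231.9] 0.66 th [0.737] res [-0.6 -0.2]
scene hood_handle [309.7 203.6] 0.8 th [0.755] res [ 0.  -0.2]
scene pointer [283.9 250.8] 0.68 th [0.896] res [-0.1  1.8]
scene mark [284.3 249.4] 0.39 th [0.908] res [-0.2  3.2]
top hood_handle [348.8 225.9] 0.9 th [0.773] res [1.8 0.4]
top pointer [283.1 259.4] 0.71 th [-0.49] res [100.8 -14.7]
top mark [399.  227.6] 0.63 th [0.814] res [0.5 0.2]
scene hood_handle [315.6 204. ] 0.82 th [0.881] res [-0.1  0.2]
scene pointer [285.  248.7] 0.59 th [0.929] res [-0.4  4. ]
scene mark [283.5 252.4] 0.68 th [0.881] res [-0.   0.2]
top hood_handle [348.5 222.5] 0.8 th [0.802] res [2.9 0.6]
top pointer [398.1 227.5] 0.87 th [0.81] res [1.4 0.5]
top mark [401.4 233.6] 0.47 th [0.723] res [-3.5 -1.3]
scene hood_handle [314.1 206.6] 0.69 th [0.863] res [ 0.6 -2.6]
scene pointer [283.7 248.2] 0.93 th [0.887] res [-0.1  4.4]
scene mark [283.2 252.4] 0.47 th [0.868] res [0.  0.2]
 [ 0.5683 -0.0294  0.2717] F [-5.2  2.3  5.6] M [0.44 1.4  0.08] w 0.094 t 42.3
```

Run:
```python
from fit import *
print(ang(robot.read_state())); print(robot.hand_in())
```

```text
(np.float64(0.805), np.float64(0.1956))
the job is handed in; nothing more can be done
None
```

I handed the job in at about 42 s: the key is in the lock and turned to unlocked, and the gripper is holding the hood at about 0.805 rad (marker measured at 0.80–0.81). On the first try at the handle the wrist force reached about 66 N, probably the finger linkages on the hood's top edge. That is under the 120 N wrist limit, but I can't rule out that it counts against the 40 N gripper-body limit.

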